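Test-run the whisk mixer at the waffle counter

TASK

Give the stick mixer with the wire whisk a short test run where it lies in its rest: flip its lock-off lever fully forward (towards the whisk), then squeeze the paddle switch fully home against the handle, keep it squeezed for about a second and let it go again. Leave the lever forward, and keep off the other mixer, the one with the bell-shaped blade guard.

Things in the scene. Friction and masses are not known exactly. Their poses are not given: they have to be found in the camera images.
- whisk_mixer: Stick mixer with a wire whisk (62 wide), lying clipped in a fixed steel rest. Origin: on the counter under the paddle's middle; +x forward along the mixer to the whisk tip (276), z up. Sizes in mm. Grey handle: x -110 to 100, y -19 to 19, z 47 to 93; black collar 52 wide, x 98 to 128. Rest: plate 240 x 110, 12 thick; saddles 56 wide, up to z 69, at x -97 and 96; handle's sides free between.
- whisk_lock (a joint): Lock-off lever, rad: 0 leaning 0.55 back (locked; starts 0 to 0.15), 1.1 leaning 0.55 forward, at its stop. Steel flap on the handle, y -12 to 12 mm, 6 thick, with an 11 thick rim 44 mm from its pivot (along y at x 70, z 98; rim at x 47, then 93, z 135). Turns stiffly (2.5 N), stays where left. Its tab (to y -34) blocks the paddle below 0.7; lever forward, it lies at x 40 to 70, z 98.
- whisk_paddle (a joint): Paddle switch, rad: 0 released, 0.14 home against the handle. Black bar on the handle's -y side, x -80 to 72 mm, z 54 to 84, 8 thick, hinged at its rear end (x -80, y -23, upright pivot), front end standing out. At x 0 its outer face is at y -39 released, -28 home; with the handle 58 wide released, 47 home. Sprung: at x 0, 3 N rising to 8 N home; springs back when let go.
- blade_mixer: The other stick mixer, to be left alone: same handle, paddle, lever, rest, origin and axes, but instead of the whisk a straight steel shaft 19 mm thick ending in a bell-shaped blade guard 66 mm wide at x 242 to 276 mm.

How it is judged (in metres and radians):
On the way, in this order (a step that is already met when the one before it is completed fails the run):
1. the whisk mixer's lock-off lever is flipped forward (past 0.85 of 1.1 rad) with the paddle released (value of joint whisk_lock above 0.85 rad and value of joint whisk_paddle below 0.04 rad), for 0.2 s.
2. the paddle is then squeezed home (past 0.1 of 0.14 rad) for half a second, the lever staying forward (value of joint whisk_paddle above 0.1 rad and value of joint whisk_lock above 0.85 rad), for 0.5 s.
At the end, for the whole second after the job is handed in: The whisk mixer's lever is forward (past 0.85 rad of 1.1) and its paddle, after having been squeezed home, is released again (under 0.03 rad) (value of joint whisk_lock above 0.85 rad and value of joint whisk_paddle below 0.03 rad); the robot touches nothing.
It fails at once if the other mixer (bell-shaped guard) is pushed with more than 3 N (contact force between blade_mixer and the fingers above 3 N or contact force between blade_mixer and the arm above 3 N).
It also fails if it takes over 42 s, if anything falls off the work surface, if the arm or the gripper's body presses on something with over 40 N, if the wrist force passes 120 N, or if a joint passes its speed limit or range.

ROBOT

A 6-joint arm with a two-finger parallel gripper is mounted at the origin on the work surface. World frame = base frame: x ahead of the robot, y to its left, z up, the work surface at z = 0. Lengths are in mm, angles in rad, forces in N, time in s.
With the tool pointing down it reaches from about 400 to 825 mm from the base axis. Payload 7 kg.
Tool frame: the origin (TCP) lies at the very end of the fingers, on their centre line; the grasp point (between the pads) lies 19 mm behind it; y points along the fingers, z is the direction in which the jaws open and shut, and the axes are right-handed (so a half turn about y gives the same grasp; the last joint's range is limited). The gripper opens to 88 mm and grips with 3 to 60 N. Pads are 19 mm wide; open, the fingers measure 130 mm over their backs; the gripper's body (78 mm by 193 mm) begins 47 mm behind the grasp point.
Start: joints at [1.529, 0.359, 0.012, 0, -1.224, -0.288], TCP at [218.609, 638.596, 205.161] pointing down, gripper open.
Joint ranges: [-3.07, 3.07], [-1.43, 2.12], [-1.02, 1.25], [-3.03, 1.67], [-3.05, -0], [-3.03, 3.03]. Speed limits (rad/s): [2.39, 2.39, 3.01, 3.14, 3.14, 3.14].

INTERFACE

Orientations are given as a rotation vector (axis times angle).
In Python, from workcell import status, eyes, sign_off, nets gives the robot as it stands.
- The arm moves only by the shell command python3 -m handwheel 'ROWS' [OPENING] [FORCE]. ROWS is a JSON object of lists of equal length, an entry for each row: "travel": the shift along the tool's x, y, z in mm, a list of three; "roll": the turn about the tool's y in degrees. A call has 1 to 20 rows; each row is the pose to reach, as a shift and turn from the pose commanded when the call began, along the tool's axes at that moment; what a row does not reach only later rows make up. A row lasts 1/12 s, in which the tool goes at most 41.7 mm and 7.16 degrees, less where a joint would pass 70% of its speed; a pose out of reach is approached as far as the arm can. A call with a gripper value outside its range is refused whole. OPENING is the finger opening in mm, from 0 to 87.6, set as the call begins (- or left out, the last holds). The fingers move at their own pace and stop on an object; FORCE is the grip in N (left out, the last holds). Time passes only in rows, so rows that repeat a pose let the fingers close. It gives the time, the measured TCP pose, the force and the opening at its end, in the units of the state.
- status.observe(): the state, without advancing time (a new reading comes with each control period).
- eyes.snapshot(name): name is "scene" or "top" or "wrist"; returns a dict with "image" (384x512x3 uint8, red, green, blue), "fx", "fy", "cx", "cy" (pixels), "T" (4x4, takes a point from camera to world coordinates). Camera axes: x right, y up, looking along -z (the intrinsics and any distortion apply to the point x, -y, -z); pixel columns grow to the right and rows downward; lengths in mm; the calibration is good to about 2 mm. A picture is of the moment at which its call begins. There is no depth.
- sign_off(): hands the job in, once; it reports no verdict.
Trained networks look in a picture, given as the dict that the camera call returned (one of the last four; its "shot" number tells which), for a name from the list of things; names that differ only in an ending like _2 or _b are one class to them, and where a whole thing is asked for, a point or a joint stands for the part that bears it (a point fixed in the world has none). Each returns a list of dicts, best first, with "conf" (0 to 1); they miss things now and then, are a little off and sometimes report something else, mostly with a low value. They report only what shows in the picture. A call takes as long as a camera call.
- nets.spot_in(picture, thing): "xy" ([column, row] as shares, 0 to 1, of the picture: columns of its width, rows of its height, amid what is visible of it).
- nets.mark_of(picture, thing): "xy" ([column, row] as shares, 0 to 1, of the picture: columns of its width, rows of its height: a listed point, or the origin of a listed thing).
The state is a dict: "time_s": time; "joints": joint angles; "joint_vel": joint speeds; "joint_efforts": joint torques, N m; "eef_pos": TCP position; "tcp_rot": TCP orientation; "ft_force": force on the tool from outside, world axes, zero at the start; "moment": the same for the moment, N m; "finger_gap": opening from 0.0 (shut) to 1.0 (fully open).
Only numpy, scipy, OpenCV 4.12 (cv2) and the standard library are available. Lean on these libraries where they do the work, as an engineer would, in place of code of your own. Each camera call takes 0.05 s, during which the arm holds its last target. There are 200 camera calls.

## Working session

There is one attempt and no reset: what is moved stays moved. The work goes in short steps, Python scripts to look and compute and a shell command to move; the robot and the scene stay as the last step left them, time stands still between calls to the robot, and variables do not carry over. Pictures are saved under pics/ and viewed, about 8 in all and at most 12, crops included, and the job is handed in when it is done.

```bash
mkdir -p pics; ls; cat > h.py <<'E'
import numpy as np, cv2
from workcell import status, eyes, nets
from scipy.spatial.transform import Rotation as R
def snap(n,f):
    p=eyes.snapshot(n); cv2.imwrite(f'pics/{f}.png',cv2.cvtColor(p['image'],cv2.COLOR_RGB2BGR)); return p
def ray(p,u,v):
    T=np.array(p['T']); d=np.array([(u-p['cx'])/p['fx'],-(v-p['cy'])/p['fy'],-1]); return T[:3,3],T[:3,:3]@d
def onz(p,u,v,z):
    o,d=ray(p,u,v); return o+d*(z-o[2])/d[2]
def proj(p,X):
    T=np.array(p['T']); c=T[:3,:3].T@(np.array(X)-T[:3,3]); return np.array([p['cx']+p['fx']*c[0]/-c[2],p['cy']-p['fy']*c[1]/-c[2]])
E
python3 - <<'E'
from h import *
for n in ('top','scene'):
    p=snap(n,n+'0'); print(n,[k for k in p],p['fx'],p['cx'],p['cy'],np.round(p['T'],3).tolist())
    for t in ('whisk_mixer','blade_mixer','whisk_lock','whisk_paddle'):
        for f in (nets.spot_in,nets.mark_of):
            print(t,f.__name__,[(np.round(np.array(r['xy'])*[512,384],1).tolist(),round(r['conf'],2)) for r in f(p,t)][:3])
a=cv2.imread('pics/top0.png');b=cv2.imread('pics/scene0.png')
s=status.observe();print(s['eef_pos'],s['tcp_rot'],s['time_s'],R.from_rotvec(s['tcp_rot']).as_matrix().round(3))
E
```

```text
pics
top ['image', 'fx', 'fy', 'cx', 'cy', 'T', 'shot'] 451.00958833809455 260.313103064129 200.4964040038435 [[-0.018, 0.99, -0.142, 407.046], [-1.0, -0.019, -0.0, -21.484], [-0.003, 0.142, 0.99, 878.534], [0.0, 0.0, 0.0, 1.0]]
whisk_mixer call [([143.3, 202.7], 0.85)]
whisk_mixer call [([141.9, 211.1], 0.61)]
blade_mixer call [([351.0, 207.2], 0.96)]
blade_mixer call [([342.3, 219.9], 0.76)]
whisk_lock call [([139.2, 169.6], 0.58)]Traceback (most recent call last):
  File "<stdin>", line 6, in <module>
ValueError: it knows: blade_mixer, whisk_mixer
```

```bash
python3 - <<'E'
from h import *
p=snap('scene','scene0')
for t in ('whisk_mixer','blade_mixer'):
    print(t,[(np.round(np.array(r['xy'])*[512,384],1).tolist(),round(r['conf'],2)) for f in (nets.spot_in,nets.mark_of) for r in f(p,t)])
s=status.observe();print(s['eef_pos'],s['tcp_rot'],s['time_s'],R.from_rotvec(s['tcp_rot']).as_matrix().round(3))
E
```

```text
whisk_mixer [([351.6, 265.7], 0.9), ([357.4, 276.6], 0.87)]
blade_mixer [([217.0, 180.4], 0.85), ([233.4, 187.7], 0.67)]
[218.5688264  638.58189658 205.12925212] [-0.33991049 -2.04273931  2.04285939] 0.55 [[-0.946 -0.    -0.324]
 [ 0.324 -0.    -0.946]
 [ 0.    -1.     0.   ]]
```

View pics/top0.png

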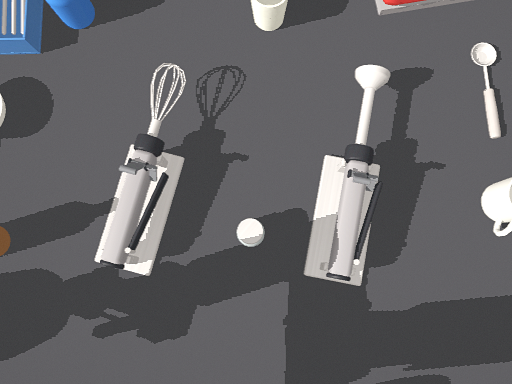

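View pics/scene0.png

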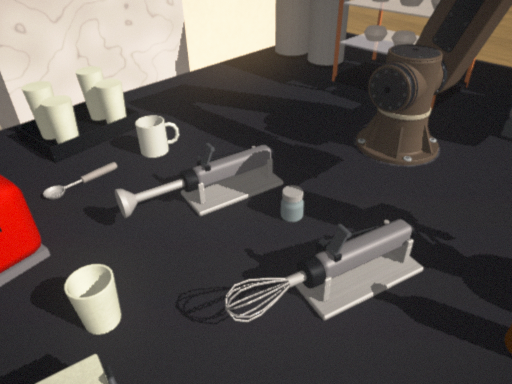

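The top view shows the whisk mixer on the left: whisk tip near (175,66), handle from (150,150) to (115,262), paddle on its right side, lever at about (138,167). The bell-guard mixer is on the right at about (350,215). The scene view agrees. I'll enlarge a crop for keypoints.

```bash
python3 - <<'E'
import cv2
a=cv2.imread('pics/top0.png')[55:280,85:255]
cv2.imwrite('pics/c1.png',cv2.resize(a,None,fx=2.66,fy=2.66,interpolation=cv2.INTER_CUBIC))
E
```

```text
(no output)
```

View pics/c1.png

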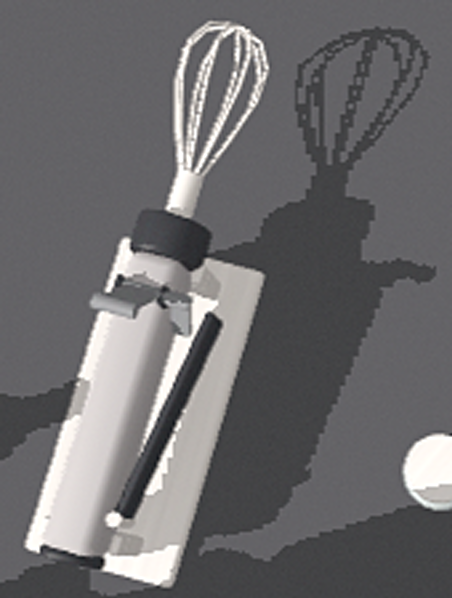

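```bash
cat > fit.py <<'E'
from h import *
from scipy.optimize import least_squares
p=eyes.snapshot('top')
M=np.array([[120,-55,12],[-120,-55,12],[120,55,12],[-120,55,12],[276,0,70],[-80,-23,86],[72,-45,84]],float)
U=np.array([[185,156.5],[149.7,276],[130.9,144.5],[94.4,261],[169.6,63.3],[127.9,250.5],[167,175.3]])
def W(q,m):
    c,s=np.cos(q[2]),np.sin(q[2]); return [q[0]+c*m[0]-s*m[1],q[1]+s*m[0]+c*m[1],m[2]]
f=lambda q:np.ravel([proj(p,W(q,m))-u for m,u in zip(M,U)])
r=least_squares(f,[400,200,-.25],loss='soft_l1',x_scale=[10,10,.1])
print(r.x,r.fun.reshape(-1,2).round(1).tolist())
for z in (139,):
  for s in range(0,3):
    pass
print('lever rim proj q=0, y+-12',[proj(p,W(r.x,m)).round(1).tolist() for m in ([47,12,135],[47,-12,135],[40,-34,98])])
print('obs rim crop', [[92/2.66+85,302/2.66+55],[140/2.66+85,305/2.66+55]])
E
python3 fit.py
```

```text
[ 5.20617955e+02  2.11763789e+02 -2.68363080e-01] [[-0.8, 0.2], [0.2, 0.4], [-0.2, -1.2], [0.1, 0.9], [3.7, 1.2], [0.5, -0.2], [-2.2, -4.3]]
lever rim proj q=0, y+-12 [[121.7, 170.7], [135.4, 174.1], [152.0, 185.2]]
obs rim crop [[119.58646616541353, 168.53383458646616], [137.6315789473684, 169.66165413533832]]
```

Pose fit: (520.6, 211.8), yaw −15.4°. The plate corners agree to about 1 px. I'm moving to a hover behind the lever, with the fingers closing.

```bash
python3 -m handwheel '{"travel":[[0,-30,0],[-25,-50,15],[-55,-50,38],[-85,-50,58],[-115,-50,79],[-145,-50,100],[-175,-50,120],[-205,-50,141],[-235,-50,161],[-265,-50,182],[-295,-50,203],[-325,-50,223],[-355,-50,244],[-385,-50,264],[-415,-50,285],[-435,-50,299],[-444,-50,305],[-444,-50,305],[-444,-50,305],[-444,-50,305]],"roll":[0,0,0,0,0,0,0,0,0,0,0,0,0,-1,-2,-3,-3.5,-3.5,-3.5,-3.5]}' 0 20
python3 - <<'E'
from h import *
s=status.observe();print(s['eef_pos'],R.from_rotvec(s['tcp_rot']).as_matrix().round(3).tolist(),s['ft_force'],s['finger_gap'])
p=snap('wrist','w0');print(np.round(p['T'],2).tolist(),p['fx'])
E
```

```text
time_s: 2.27
eef_pos: [539.7, 206.6, 255.2]
tcp_rot: [-0.281, -2.078, 2.077]
ft_force: [-0.9, 0.2, -0.2]
finger_gap: 0.003
[539.67110548 206.56971514 255.18423687] [[-0.964, 0.0, -0.266], [0.266, 0.0, -0.964], [0.0, -1.0, -0.0]] [-0.92180197  0.18585051 -0.18076463] 0.003099739841451771
[[-0.27, 0.93, 0.25, 606.82], [-0.96, -0.26, -0.07, 187.24], [-0.0, -0.26, 0.96, 434.28], [0.0, 0.0, 0.0, 1.0]] 267.78155543399396
```

View pics/w0.png

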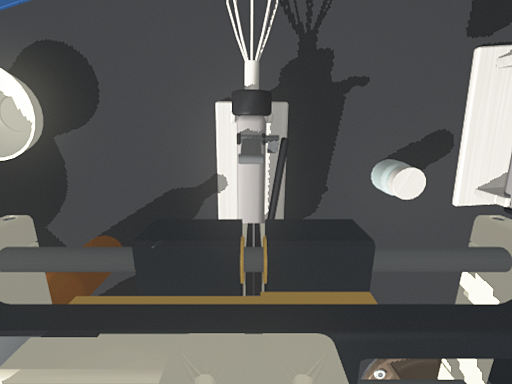

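The wrist view shows the mixer aligned with the tool: plate front corners at (216,102) and (288,102), collar at (252,103), lever leaning back at (252,150). I'm checking these against the fit.

```bash
python3 - <<'E'
from h import *
p=eyes.snapshot('wrist')
q=[520.6,211.8,-.2684];c,s=np.cos(q[2]),np.sin(q[2])
W=lambda m:[q[0]+c*m[0]-s*m[1],q[1]+s*m[0]+c*m[1],m[2]]
for n,m in dict(pFL=[120,55,12],pFR=[120,-55,12],collFtop=[128,0,95],collL=[113,26,70],collR=[113,-26,70],padfront=[72,-45,84],rimL=[47,12,135],rimR=[47,-12,135],hanL=[20,19,70],hanR=[20,-19,70]).items(): print(n,proj(p,W(m)).round(1))
a=p['image'][60:240,180:320,::-1]
cv2.imwrite('pics/w1.png',cv2.resize(a,None,fx=3.3,fy=3.3,interpolation=cv2.INTER_CUBIC))
E
```

```text
pFL [216.  100.4]
pFR [289.8 100.3]
collFtop [252.8  87.9]
collL [232.7 102.7]
collR [273.  102.7]
padfront [288.  135.7]
rimL [242.1 160.9]
rimR [263.5 160.9]
hanL [239.2 173.8]
hanR [266.7 173.7]
```

View pics/w1.png

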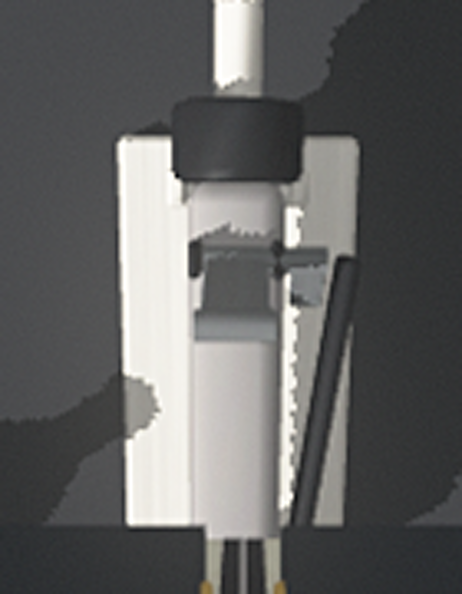

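The fit holds to about 1–2 mm, with the mixer perhaps 1 mm further to +y. The lever is at about 0.05 rad. I'm descending behind the lever.

```bash
python3 -m handwheel '{"travel":[[0,15,0],[2,45,-1],[2,75,-1],[2,100,-1],[2,120,-1],[2,130,-1],[2,133,-1],[2,133,-1],[2,133,-1]],"roll":[0,0,0,0,0,0,0,0,0]}' 0 20
python3 -m handwheel '{"travel":[[-5,0,0],[-12,0,0],[-18,0,0],[-24,0,0],[-30,0,0],[-36,0,0],[-42,0,0],[-47,0,0],[-50,0,0],[-53,0,0],[-55,0,0],[-56,0,0],[-56,0,0],[-56,0,0]],"roll":[0,0,0,0,0,0,0,0,0,0,0,0,0,0]}'
python3 - <<'E'
from h import *
snap('scene','s1');cv2.imwrite('pics/s1c.png',cv2.resize(cv2.imread('pics/s1.png')[160:320,220:440],None,fx=3,fy=3,interpolation=cv2.INTER_CUBIC))
E
```

```text
time_s: 3.12
eef_pos: [538.9, 208.5, 123.4]
tcp_rot: [-0.282, -2.08, 2.078]
ft_force: [0.1, -0.7, 0.6]
finger_gap: 0.009
time_s: 4.28
eef_pos: [592.1, 192.9, 122.2]
tcp_rot: [-0.281, -2.078, 2.078]
ft_force: [-0.3, 0.3, -0.1]
finger_gap: 0.002
```

View pics/s1c.png

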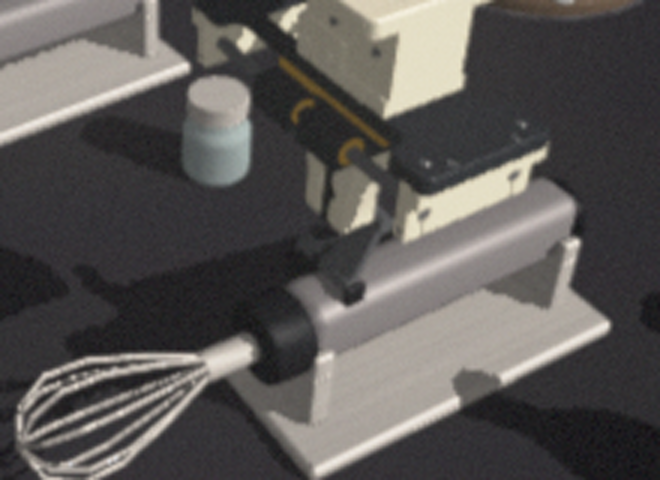

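```bash
python3 - <<'E'
from h import *
p=eyes.snapshot('scene')
q=[520.6,211.8,-.2684];c,s=np.cos(q[2]),np.sin(q[2])
W=lambda m:[q[0]+c*m[0]-s*m[1],q[1]+s*m[0]+c*m[1],m[2]]
e=status.observe()['eef_pos']
for n,X in dict(tcp=e,collF=W([128,0,70]),whisk=W([276,0,70]),pFL=W([120,55,12]),pRL=W([-120,55,12]),pivL=W([70,12,98]),pivR=W([70,-12,98]),rimBackL=W([47,12,135]),rimFwdL=W([93,12,135]),rimFwdR=W([93,-12,135])).items(): print(n,proj(p,X).round(1), ((proj(p,X)-[220,160])*3).round())
w=snap('wrist','w2')
for n,X in dict(rimFwdL=W([93,12,135]),rimFwdR=W([93,-12,135]),tcp=e).items(): print(n,proj(w,X).round(1))
cv2.imwrite('pics/w2c.png',cv2.resize(w['image'][60:330,130:380,::-1],None,fx=2.2,fy=2.2,interpolation=cv2.INTER_CUBIC))
E
```

```text
tcp [331.1 241.1] [333. 243.]
collF [303.1 274. ] [249. 342.]
whisk [226.1 308.9] [ 18. 447.]
pFL [323.5 316.2] [310. 469.]
pRL [422.5 265.3] [607. 316.]
pivL [335.7 254.6] [347. 284.]
pivR [327.2 246.3] [321. 259.]
rimBackL [348.5 233.9] [386. 222.]
rimFwdL [326.7 243.3] [320. 250.]
rimFwdR [318.1 234.9] [294. 225.]
rimFwdL [234.9 202.7]
rimFwdR [271.9 202.7]
tcp [252.3 223.1]
```

View pics/w2c.png

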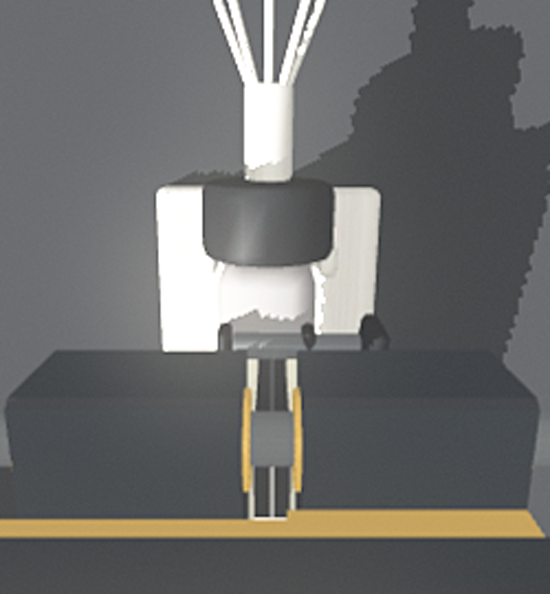

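```bash
python3 - <<'E'
from h import *
snap('scene','s2')
f=lambda n:cv2.convertScaleAbs(cv2.resize(cv2.imread(f'pics/{n}.png')[190:275,295:375],None,fx=4.9,fy=6,interpolation=cv2.INTER_CUBIC),alpha=1.5,beta=20)
cv2.imwrite('pics/s2c.png',np.hstack([f('scene0'),f('s2')]))
E
```

```text
(no output)
```

View pics/s2c.png

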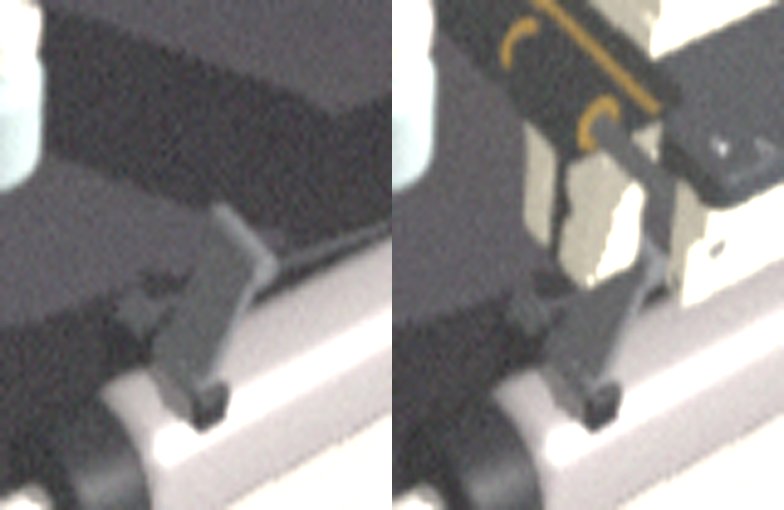

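The picture is ambiguous. The lever still seems to lean back at (610,330), though the finger partly hides it. I'll lift straight up, which is safe either way, and look again unobstructed.

```bash
python3 -m handwheel '{"travel":[[0,-20,0],[0,-55,0],[0,-90,0],[0,-120,0],[0,-130,0],[0,-130,0]],"roll":[0,0,0,0,0,0]}'
python3 - <<'E'
from h import *
p=snap('scene','s3');w=snap('wrist','w3')
f=lambda n:cv2.convertScaleAbs(cv2.resize(cv2.imread(f'pics/{n}.png')[200:275,295:375],None,fx=4.9,fy=4.9,interpolation=cv2.INTER_CUBIC),alpha=1.5,beta=20)
a=cv2.resize(w['image'][90:290,180:340,::-1],None,fx=2,fy=1.84)
cv2.imwrite('pics/s3c.png',np.hstack([f('s3'),a[:368]*1 if a.shape[0]>=368 else np.pad(a,((0,368-a.shape[0]),(0,0),(0,0)))][:1]+[cv2.resize(a,(320,f('s3').shape[0]))]))
q=[520.6,211.8,-.2684];c,s=np.cos(q[2]),np.sin(q[2])
W=lambda m:[q[0]+c*m[0]-s*m[1],q[1]+s*m[0]+c*m[1],m[2]]
k=f('s3').shape[0]/200
for n,m in dict(piv=[70,0,98],rimB=[47,0,135],rimF=[93,0,135],tabF=[55,-30,98]).items(): print(n,((proj(p,W(m))-[295,200])*4.9).round(),(proj(w,W(m))-[180,90])*[2,k]+[392,0])
E
```

```text
time_s: 4.98
eef_pos: [593.7, 193.6, 256.1]
tcp_rot: [-0.286, -2.084, 2.076]
ft_force: [0.6, 0.4, -0.2]
finger_gap: 0.005
piv [178. 247.] [539.97583596 169.28535112]
rimB [240. 147.] [540.02004493 217.27360175]
rimF [134. 191.] [539.98147058 145.52163569]
tabF [160. 184.] [586.37828493 190.11768871]
```

View pics/s3c.png

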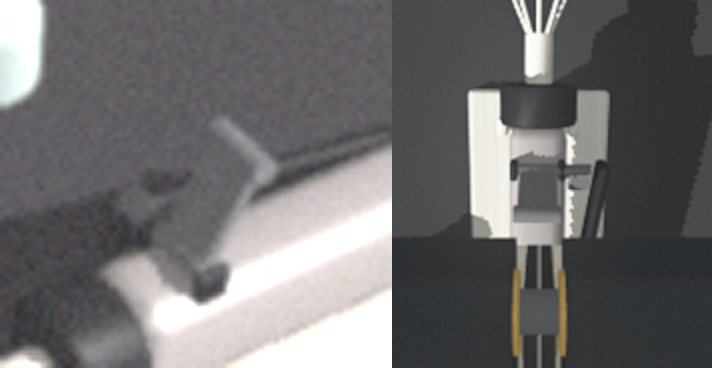

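The lever hasn't moved, so the finger passed over it. The fingertip appears about 20 mm higher than the reported TCP. I'll check by marking the projected TCP in the picture already saved.

```bash
python3 - <<'E'
from h import *
p=eyes.snapshot('scene');im=p['image'][:,:,::-1].copy()
s=status.observe();e=np.array(s['eef_pos']);Rm=R.from_rotvec(s['tcp_rot']).as_matrix();t=eyes.snapshot('top')
im2=t['image'][:,:,::-1].copy()
print(e,s['finger_gap'],proj(p,e),proj(t,e))
x0,y0=[int(v) for v in proj(p,e)-[60,75]]
a=cv2.resize(im[y0:y0+120,x0:x0+120],None,fx=5,fy=5,interpolation=cv2.INTER_CUBIC)
for dz,col in ((0,(0,0,255)),(20,(0,255,0)),(40,(255,0,0))):
    u=(proj(p,e+[0,0,dz])-[x0,y0])*5; cv2.drawMarker(a,tuple(int(v) for v in u),col,cv2.MARKER_CROSS,16,2)
cv2.imwrite('pics/t1.png',a)
E
```

```text
[591.50200533 192.73016378 250.93329164] 0.005219373025894758 [338.70031562 178.12882827] [109.94742141 138.37340683]
```

View pics/t1.png

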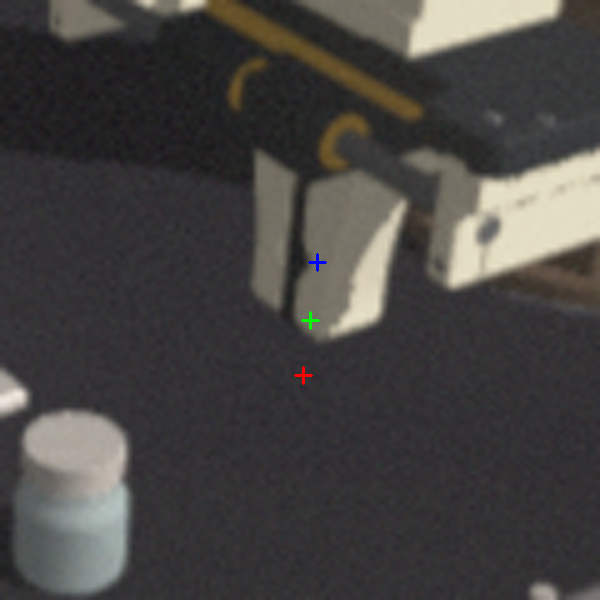

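The fingertips really end about 20–25 mm above the reported TCP: the red cross marks TCP at (303,375), while the tips are centred near (317,304). That explains the miss. I'm repeating the push 25 mm lower, going back first and then down.

```bash
python3 -m handwheel '{"travel":[[20,0,0],[45,0,0],[57,20,0],[57,50,0],[57,80,0],[57,110,0],[57,135,0],[57,148,0],[57,153,0],[57,153,0],[57,153,0]],"roll":[0,0,0,0,0,0,0,0,0,0,0]}' 0 20 && python3 -m handwheel '{"travel":[[-5,0,0],[-10,0,0],[-15,0,0],[-20,0,0],[-24,0,0],[-28,0,0]],"roll":[0,0,0,0,0,0]}'; python3 -c "
from workcell import status
s=status.observe();print(s['ft_force'],s['moment'])"
```

```text
time_s: 6.1
eef_pos: [537.4, 207.9, 99.1]
tcp_rot: [-0.28, -2.077, 2.079]
ft_force: [-1.0, -0.1, -0.6]
finger_gap: 0.002
time_s: 6.6
eef_pos: [564.7, 200.5, 99.4]
tcp_rot: [-0.281, -2.078, 2.077]
ft_force: [-1.9, 1.0, 1.2]
finger_gap: 0.006
[-1.93430963  1.04807555  1.22896338] [ 0.17629891  0.75950966 -0.00275201]
```

The reading shows about 2 N of resistance along the mixer axis, so the finger is in contact. Continuing.

```bash
python3 -m handwheel '{"travel":[[-5,0,0],[-10,0,0],[-15,0,0],[-20,0,0],[-25,0,0],[-28,0,0]],"roll":[0,0,0,0,0,0]}'; python3 -m handwheel '{"travel":[[-1,0,0],[-2,0,0],[-3,0,0],[-4,0,0]],"roll":[0,0,0,0]}';  python3 -c "
from workcell import status
s=status.observe();print(s['ft_force'],s['eef_pos'])"
```

```text
time_s: 7.1
eef_pos: [590.2, 192.8, 98.2]
tcp_rot: [-0.278, -2.075, 2.077]
ft_force: [-16.4, 7.8, 5.6]
finger_gap: 0.009
time_s: 7.43
eef_pos: [590.3, 192.7, 98.1]
tcp_rot: [-0.273, -2.073, 2.075]
ft_force: [-25.2, 11.1, 12.6]
finger_gap: 0.005
[-25.24417649  11.09645635  12.6470888 ] [590.32156826 192.70515488  98.10470488]
```

The lever is at its stop: the force rises to about 28 N with no travel. I'm backing off, lifting, and moving over the paddle's middle with the fingers opening.

```bash
python3 -m handwheel '{"travel":[[6,0,0],[15,-5,0],[30,-30,0],[50,-55,3],[70,-75,6],[85,-80,6],[87,-80,6],[87,-80,6],[87,-80,6],[87,-80,6],[87,-80,6],[87,-80,6]],"roll":[0,0,0,0,0,0,0,0,0,0,0,0]}' 87 20
python3 - <<'E'
from h import *
s=status.observe();e=np.array(s['eef_pos']);print(e,s['ft_force'],s['finger_gap'])
q=[520.6,211.8,-.2684];c,n=np.cos(q[2]),np.sin(q[2]);d=e[:2]-q[:2];print('mixer xy',c*d[0]+n*d[1],-n*d[0]+c*d[1])
W=lambda m:[q[0]+c*m[0]-n*m[1],q[1]+n*m[0]+c*m[1],m[2]]
w=snap('wrist','w5');p=snap('scene','s5')
a=cv2.resize(w['image'][60:260,150:350,::-1],(400,400));b=cv2.resize(cv2.convertScaleAbs(cv2.imread('pics/s5.png')[180:280,290:390],alpha=1.5,beta=20),(400,400))
cv2.imwrite('pics/v5.png',np.hstack([a,b]))
for k,m in dict(rimF=[93,0,135],rimB=[47,0,135]).items(): print(k,(proj(w,W(m))-[150,60])*2,(proj(p,W(m))-[290,180])*4+[400,0])
for k,m in dict(hL=[20,19,70],hR=[20,-19,70],pFL=[120,55,12],pFR=[120,-55,12]).items(): print(k,(proj(w,W(m))-[150,60])*2)
E
```

```text
time_s: 8.43
eef_pos: [509.9, 209.0, 178.2]
tcp_rot: [-0.28, -2.076, 2.078]
ft_force: [0.0, -0.3, 0.3]
finger_gap: 0.854
[509.94118085 209.02164536 178.24613323] [ 0.03425002 -0.34793362  0.25601575] 0.854200004513115
mixer xy -9.540406139362698 -5.505481886635446
rimF [189.67169634  34.89076422] [529.40679743 236.14077985]
rimB [190.83026087 157.03687199] [615.9690038  199.65582081]
hL [159.17289747 200.91860552]
hR [229.9028064  200.76383631]
pFL [102.29670532  18.69245637]
pFR [288.02058286  18.33125175]
```

View pics/v5.png

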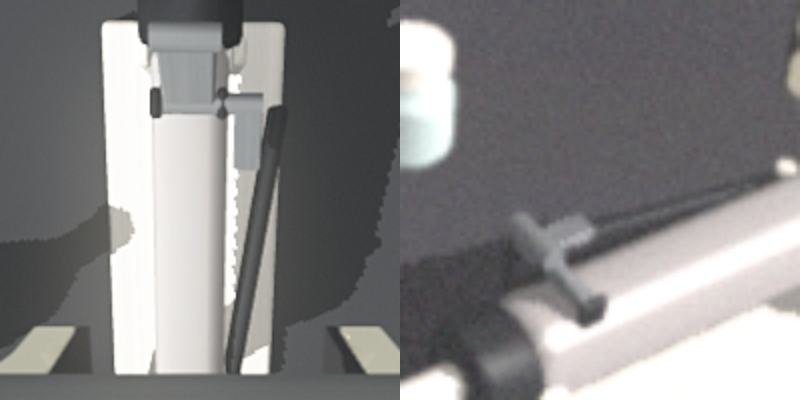

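The lever is forward: rim at (187,38) against a predicted (190,35), and the tab lies flat. The paddle is still out. The handle sits about 2 mm further to +y than the fit, so TCP is at y≈−7 and the jaws clear both sides. Descending.

```bash
python3 -m handwheel '{"travel":[[0,10,0],[0,30,0],[0,55,0],[0,80,0],[0,100,0],[0,115,0],[0,125,0],[0,130,0],[0,130,0]],"roll":[0,0,0,0,0,0,0,0,0]}' 87.6 20; python3 -m handwheel '{"travel":[[0,4,-1],[0,9,-2],[0,9,-3],[0,9,-3],[0,9,-3]],"roll":[0,0,0,0,0]}'
```

```text
time_s: 9.28
eef_pos: [509.2, 208.9, 47.9]
tcp_rot: [-0.28, -2.076, 2.079]
ft_force: [-0.4, 0.1, -0.2]
finger_gap: 0.999
time_s: 9.7
eef_pos: [510.7, 212.5, 40.6]
tcp_rot: [-0.281, -2.079, 2.078]
ft_force: [0.2, 0.4, 0.3]
finger_gap: 0.998
```

```bash
python3 -m handwheel '{"travel":[[0,0,0],[0,0,0],[0,0,0],[0,0,0],[0,0,0],[0,0,0],[0,0,0],[0,0,0],[0,0,0],[0,0,0],[0,0,0],[0,0,0]],"roll":[0,0,0,0,0,0,0,0,0,0,0,0]}' 42 30; python3 -c "
from workcell import status
s=status.observe();print(s['ft_force'],s['finger_gap']*87.6)"
```

```text
time_s: 10.7
eef_pos: [511.1, 213.8, 40.0]
tcp_rot: [-0.282, -2.081, 2.076]
ft_force: [1.3, 4.5, -5.5]
finger_gap: 0.534
[ 1.32735288  4.537553   -5.48107132] 46.74023808339359
```

It stopped at 46.7 mm, and fully home is 47 mm. Holding for a second, then releasing.

```bash
python3 -m handwheel '{"travel":[[0,0,0],[0,0,0],[0,0,0],[0,0,0],[0,0,0],[0,0,0],[0,0,0],[0,0,0],[0,0,0],[0,0,0]],"roll":[0,0,0,0,0,0,0,0,0,0]}'; python3 -m handwheel '{"travel":[[0,0,0],[0,0,0],[0,0,0],[0,0,1],[0,0,2],[0,0,3],[0,0,3],[0,0,3],[0,0,3],[0,0,3],[0,0,3],[0,0,3],[0,0,3],[0,0,3]],"roll":[0,0,0,0,0,0,0,0,0,0,0,0,0,0]}' 87.6; python3 -m handwheel '{"travel":[[0,-5,0],[0,-20,0],[0,-45,0],[0,-75,0],[0,-105,0],[0,-135,0],[0,-150,0],[0,-150,0],[0,-150,0]],"roll":[0,0,0,0,0,0,0,0,0]}'
python3 - <<'E'
from h import *
w=snap('wrist','w6');p=snap('scene','s6')
a=cv2.resize(w['image'][60:260,150:350,::-1],(400,400));b=cv2.resize(cv2.convertScaleAbs(cv2.imread('pics/s6.png')[180:280,290:390],alpha=1.5,beta=20),(400,400))
cv2.imwrite('pics/v6.png',np.hstack([a,b]));s=status.observe();print(s['ft_force'],s['joint_vel'])
E
```

```text
time_s: 11.53
eef_pos: [511.1, 213.8, 40.0]
tcp_rot: [-0.282, -2.081, 2.077]
ft_force: [2.3, 4.9, -5.1]
finger_gap: 0.536
time_s: 12.7
eef_pos: [509.7, 209.4, 40.2]
tcp_rot: [-0.281, -2.078, 2.078]
ft_force: [-0.2, -0.5, -0.9]
finger_gap: 0.997
time_s: 13.45
eef_pos: [510.0, 209.7, 191.5]
tcp_rot: [-0.283, -2.081, 2.076]
ft_force: [-0.7, -0.7, -0.5]
finger_gap: 0.999
[-0.9882253  -0.20976399 -0.05689803] [ 4.49022539e-05  1.36698171e-02 -8.18012409e-03  8.16763916e-04
 -7.75294286e-04  1.87788690e-04]
```

View pics/v6.png

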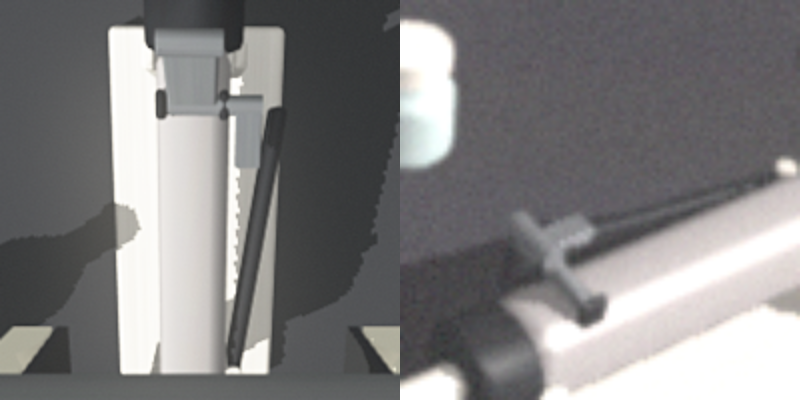

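The lever is still forward (rim at (190,42)), and the paddle has sprung back out, with its front end at (277,110). The gripper is clear of everything, so I'm handing in.

```bash
python3 -c "
from workcell import sign_off
print(sign_off())"
```

```text
the job is handed in; nothing more can be done
None
```

The whisk mixer got its test run and the job is handed in at about 13.5 s of the 42 s allowed; hand-in reported no verdict.

- **Lever:** I pushed it to its forward stop, where the force rose to about 28 N horizontally with no further travel. The last picture shows it still forward.
- **Paddle:** I squeezed it at x ≈ −10 mm. The jaws stopped at 46.7–46.9 mm, against 47 mm for fully home, and held there for about a second. The last picture shows it sprung back out.
- **End state:** the gripper is lifted clear, with the reported force near zero. I made no move towards the bell-guard mixer.

Two checks disagreed along the way:
- **Fingertip height:** my first lever push passed over it without contact. The pictures showed the fingertips ending about 20–25 mm above the reported TCP. I redid the push lower, and set the squeeze height to allow for this as well.
- **Sideways position:** the handle sat about 2 mm to +y of my fit from the top picture. I corrected for it before squeezing.

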